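Spread the pot supports of the camping stove

TASK

The gas stove's two swinging pot supports are still half folded towards the fixed one that stands between them. Push each of them round and outward with a fingertip until the three supports stand evenly spaced around the burner, a third of a turn apart, ready to carry a pot. Push gently: do not pinch the supports, leave the stove standing where it is, and leave the other things on the table alone.

Things in the scene. Friction and masses are not known exactly. Their poses are not given: they have to be found in the camera images.
- stove: Loose camping stove, about 0.85 kg: wooden foot disc (160 mm diameter, 14 mm thick), white canister (110 mm diameter, top at 99 mm), slim stem, dark round burner head. Origin: centre of the foot's underside, on the burner's axis; z up; +x towards the fixed support, -x towards a thin wire valve key at 122 mm height. More than about 3 N sideways at the supports may tip or slide it.
- burner (a point): Centre of the top of the burner head (46 mm diameter), 163 mm above the stove's underside, on the vertical axis about which both swinging supports turn.
- fixed_support_tip (a point): Outer end of the fixed support, top edge: 95 mm from the axis, 170 mm up; the middle one of the three at the start. All three supports are equal level steel bars on edge, 5 mm thick, from 25 to 95 mm out from the axis, solid from 156 to 170 mm above the stove's underside (show-only teeth to 173 mm), free space below down to the canister.
- left_support_tip (a point): Outer end of the left swinging support (counter-clockwise of the fixed one, seen from above), at its top edge: 95 mm from the axis, 170 mm up.
- right_support_tip (a point): Outer end of the right swinging support (clockwise of the fixed one, seen from above), at its top edge: 95 mm from the axis, 170 mm up.
- left_support (a joint): Angle in rad from the fixed support to the left swinging one, counter-clockwise from above; starts between 0.7 and 1.3, evenly spaced is 2.094; there is no stop there (the stops are at 0 and 2.7). Stiff by friction (0.03 Nm, about 0.4 N at 75 mm out), stays where it is left.
- right_support (a joint): The same for the right swinging support, counted clockwise from above; evenly spaced is 2.094.
- mug: Bystander: steel mug, 82 mm diameter, 85 mm high, loose. Origin: centre of its underside.
- pot: Bystander: open aluminium cooking pot, 150 mm diameter, 95 mm high, loose. Origin: centre of its underside.
- spare: Bystander: small grey spare canister, 90 mm diameter, 75 mm high, loose. Origin: centre of its underside.
- handset: Bystander: flat black navigation handset, 62 x 110 x 26 mm, lying on the table, loose. Origin: centre of its underside.
Mind the look-alikes: they are no part of the job. Leave any green or red look-alike of the stove alone.

How it is judged:
By the outcome, as a careful person would: the job done as asked, in the order asked, and still so for the second after the job is handed in, with the robot touching nothing.
It also fails if it takes over 48 s, if anything falls off the work surface, if the arm or the gripper's body presses on something with over 40 N, if the wrist force passes 120 N, or if a joint passes its speed limit or range.

ROBOT

A 6-joint arm with a two-finger parallel gripper is mounted at the origin on the work surface. World frame = base frame: x ahead of the robot, y to its left, z up, the work surface at z = 0. Lengths are in m, angles in rad, forces in N, time in s.
With the tool pointing down it reaches from about 0.35 to 0.775 m from the base axis. Payload 5.5 kg.
Tool frame: the origin (TCP) lies at the very end of the fingers, on their centre line; the grasp point (between the pads) lies 19 mm behind it; z points along the fingers, y is the line along which they close (so a half turn about z gives the same grasp; the last joint's range is limited). The gripper opens to 85 mm and grips with 20 to 120 N. Pads are 22 mm wide; open, the fingers measure 114 mm over their backs; the gripper's body (76 mm by 85 mm) begins 54 mm behind the grasp point. The pads swing forward as they close: fully open they stand 13 mm farther back than shut.
Start: joints at [-1.327, 0.313, 0.046, 1.304, 0, 1.431], TCP at [0.215, -0.533, 0.231] pointing down, gripper open.
Joint ranges: [-2.76, 2.76], [-0.86, 1.69], [-1.03, 1.26], [-2.2, 2.34], [-1.47, 1.5], [-3.14, 3.14]. Speed limits (rad/s): [2.57, 2.57, 3.14, 3.14, 3.14, 3.14].

INTERFACE

Orientations are given as a unit quaternion [w, x, y, z].
In Python, from workcell import get_state, read_camera, calibration, hand_in gives the robot as it stands.
- The arm moves only by the tool drive_tool, never from a script. Its argument "deltas" is a list that holds one entry, the list of rows, each a list of 7 numbers: the closure in counts, from 0 (fully open) to 255 (shut), then the shift along the tool's x, y, z in m, then the turn, a rotation vector about the tool's x, y, z in degrees. A call has 1 to 12 rows; each row is the pose to reach, as a shift and turn from the pose commanded when the call began, along the tool's axes at that moment; what a row does not reach only later rows make up. A row lasts 1/8 s, in which the tool goes at most 62.5 mm and 10.7 degrees, less where a joint would pass 70% of its speed; a pose out of reach is approached as far as the arm can. A call with a gripper value outside its range is refused whole. The fingers move at their own pace and stop on an object; "newtons" is the grip in N (left out, the last holds). Time passes only in rows, so rows that repeat a pose let the fingers close. It gives the time, the measured TCP pose, the force, the opening and the grip force at its end, in the units of the state.
- get_state(): the state, without advancing time (a new reading comes with each control period).
- read_camera(name): name is "scene" or "top" or "wrist"; returns (picture, depth): 400x640x3 uint8, red, green, blue; 400x640 float32, m along the optical axis (not along the pixel's ray), 0 where there is no reading.
- calibration(name): a dict with "mtx" (3x3 intrinsics, pixels), "world_from_camera" (4x4, takes a point from camera to world coordinates). Camera axes: x right, y up, looking along -z (the intrinsics and any distortion apply to the point x, -y, -z); pixel columns grow to the right and rows downward; lengths in m; the calibration is good to about 2 mm. A picture is of the moment at which its call begins: read the wrist's pose just before it. calibration takes no time and is no camera call; for the wrist camera it gives the pose at the moment of the call.
- hand_in(): hands the job in; it is judged then, once.
The state is a dict: "clock": time; "joint_pos": joint angles; "qvel": joint speeds; "tau": joint torques, N m; "tcp_pos": TCP position; "orientation": TCP orientation; "wrist_force": force on the tool from outside, world axes, zero at the start; "ft_torque": the same for the moment, N m; "finger_gap": finger opening in m; "grip_force": force on a finger pad.
Only numpy, scipy, OpenCV 4.12 (cv2) and the standard library are available. Lean on these libraries where they do the work, as an engineer would, in place of code of your own. Each camera call takes 0.05 s, during which the arm holds its last target. There are 200 camera calls.

## Working session

There is one attempt and no reset: what is moved stays moved. The work goes in short steps, Python scripts to look and compute and a tool call to move; the robot and the scene stay as the last step left them, time stands still between calls to the robot, and variables do not carry over. Pictures are saved under pics/ and viewed, at most 10 in all, crops included, and the job is handed in when it is done.

Besides the shell and the picture viewer there is one more tool, called after ">>>" by a JSON object that holds its "api" and its "payload". drive_tool: Moves the arm, as the interface text tells. Its arguments: {"type":"object","properties":{"deltas":{"type":"array","items":{"type":"array","items":{"type":"array","items":{"type":"number"}}}},"newtons":{"type":"number"}},"required":["deltas"]}

```bash
mkdir -p pics
cat > h.py <<'E'
import numpy as np, cv2
from workcell import get_state, read_camera, calibration, hand_in
def pts(depth,c):
    K=np.array(c["mtx"]);T=np.array(c["world_from_camera"])
    v,u=np.mgrid[:depth.shape[0],:depth.shape[1]]
    p=np.stack([(u-K[0,2])/K[0,0]*depth,-(v-K[1,2])/K[1,1]*depth,-depth],-1)
    return p@T[:3,:3].T+T[:3,3]
def toplane(u,v,c,z):
    K=np.array(c["mtx"]);T=np.array(c["world_from_camera"])
    d=T[:3,:3]@np.array([(u-K[0,2])/K[0,0],-(v-K[1,2])/K[1,1],-1]);o=T[:3,3]
    return o+d*(z-o[2])/d[2]
E
python3 - <<'E'
from h import *
for n in("scene","top"):
    c=calibration(n);p,d=read_camera(n)
    np.savez("pics/"+n+"0.npz",p=p,d=d)
    cv2.imwrite(f"pics/{n}0.png",p[:,:,::-1]); print(n,c,(d>0).mean())
s=get_state();print(s)
E
```

```text
scene {'mtx': array([[364.16793375,   0.        , 316.56159495],
       [  0.        , 364.16793375, 197.11022352],
       [  0.        ,   0.        ,   1.        ]]), 'world_from_camera': array([[-0.59634276, -0.5831017 ,  0.55169532,  1.13369848],
       [ 0.80269181, -0.42646587,  0.41690852,  0.38796896],
       [-0.00782085,  0.69146169,  0.72237079,  0.85730982],
       [ 0.        ,  0.        ,  0.        ,  1.        ]])} 0.99603515625
top {'mtx': array([[510.18857584,   0.        , 325.73236046],
       [  0.        , 510.18857584, 197.75537651],
       [  0.        ,   0.        ,   1.        ]]), 'world_from_camera': array([[-7.41168344e-04,  9.90523856e-01, -1.37338782e-01,
         3.98147578e-01],
       [-9.99950501e-01,  6.28564776e-04,  9.92975216e-03,
         4.60452690e-03],
       [ 9.92198272e-03,  1.37339343e-01,  9.90474361e-01,
         1.52742563e+00],
       [ 0.00000000e+00,  0.00000000e+00,  0.00000000e+00,
         1.00000000e+00]])} 0.996171875
{'clock': 0.1, 'joint_pos': array([-1.32659727e+00,  3.13956881e-01,  4.50836625e-02,  1.30363027e+00,
       -1.89849579e-05,  1.43120773e+00]), 'qvel': array([-5.51861200e-05, -2.51415053e-03,  2.24014780e-03,  1.26351617e-03,
       -1.14149215e-03,  2.62507879e-04]), 'tau': array([ 1.79937884e-03, -4.81724775e+01,  2.99243510e+01,  1.27639709e-02,
       -1.68492174e-04, -3.34107973e-06]), 'tcp_pos': array([ 0.21517648, -0.53270983,  0.23047645]), 'orientation': array([-8.51916558e-04,  9.81644449e-01,  1.90718238e-01, -5.41058492e-05]), 'wrist_force': array([-0.11511904, -0.54981276, -0.37868823]), 'ft_torque': array([-0.00417286,  0.00093151,  0.03571238]), 'grip_force': 0.0, 'finger_gap': 0.08521700524072072}
```

View pics/top0.png

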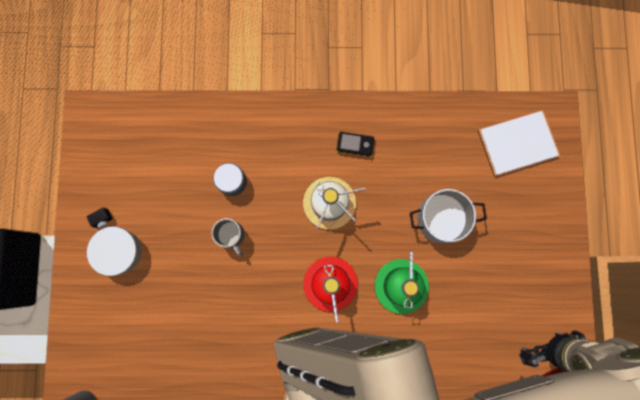

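View pics/scene0.png

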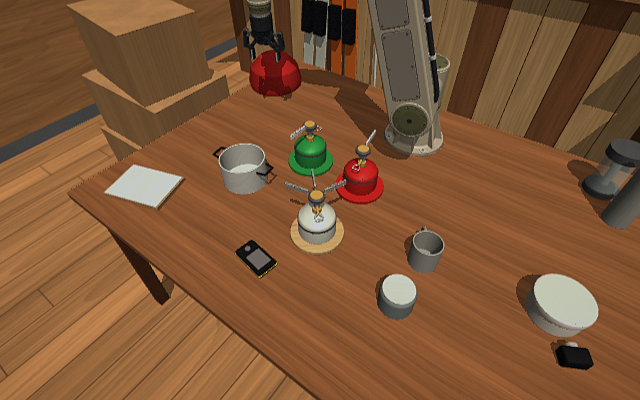

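The white stove with the wooden foot is at top (330,197) and scene (317,205). The red one at top (331,286) and the green one at top (409,287) are look-alikes. I'll confirm with an enlarged crop.

Run:
```python
from h import *
z=np.load("pics/top0.npz");p=z["p"];d=z["d"];c=calibration("top")
a=cv2.resize(p[165:245,285:395],None,fx=6,fy=6,interpolation=cv2.INTER_CUBIC)
s=np.load("pics/scene0.npz")["p"]
b=cv2.resize(s[155:260,270:365],None,fx=4.5,fy=4.5,interpolation=cv2.INTER_CUBIC)
H=480;im=np.zeros((600,660,3),np.uint8);im[:480]=a
cv2.imwrite("pics/crop.png",im[:480,:,::-1])
cv2.imwrite("pics/cropb.png",b[:,:,::-1])
# foot: wooden disc; points near stove by height
for n in("top","scene"):
    z=np.load(f"pics/{n}0.npz");P=pts(z["d"],calibration(n)); 
    q0=toplane(330,197,c,.163)
    near=np.hypot(P[...,0]-q0[0],P[...,1]-q0[1])<.12
    m=near&(P[...,2]>.145)&(P[...,2]<.19)
    print(n,q0,m.sum())
    for q in P[m]:
        r=q[:2]-q0[:2]; print("(%.0f mm %.0f deg z%.0f)"%(1e3*np.hypot(*r),np.degrees(np.arctan2(r[1],r[0])),1e3*q[2]),end=" ") if np.hypot(*r)>.03 else 0
    m=near&(P[...,2]>.008)&(P[...,2]<.02); 
    (x,y),r=cv2.minEnclosingCircle(P[m][:,:2].astype(np.float32)*1000);print("\nfoot",x,y,r)
```

```text
top [ 0.58940529 -0.02060256  0.163     ] 405
(84 mm -74 deg z172) (86 mm -75 deg z176) (89 mm -75 deg z173) (92 mm -75 deg z173) (95 mm -76 deg z170) (70 mm -73 deg z172) (73 mm -73 deg z171) (76 mm -74 deg z169) (78 mm -74 deg z169) (81 mm -75 deg z172) (84 mm -75 deg z166) (86 mm -76 deg z170) (88 mm -77 deg z176) (91 mm -77 deg z173) (94 mm -77 deg z167) (57 mm -71 deg z168) (60 mm -72 deg z167) (61 mm -74 deg z176) (65 mm -73 deg z168) (67 mm -74 deg z171) (70 mm -75 deg z171) (72 mm -76 deg z175) (75 mm -76 deg z171) (77 mm -77 deg z172) (81 mm -76 deg z162) (84 mm -77 deg z162) (86 mm -77 deg z161) (43 mm -69 deg z167) (45 mm -71 deg z173) (48 mm -72 deg z174) (50 mm -73 deg z173) (53 mm -74 deg z172) (56 mm -74 deg z170) (59 mm -75 deg z169) (61 mm -75 deg z169) (64 mm -76 deg z170) (67 mm -76 deg z166) (69 mm -77 deg z170) (73 mm -76 deg z159) (32 mm -67 deg z170) (35 mm -68 deg z166) (37 mm -70 deg z168) (39 mm -72 deg z173) (42 mm -73 deg z171) (45 mm -73 deg z167) (48 mm -74 deg z165) (50 mm -75 deg z171) (54 mm -75 deg z159) (56 mm -76 deg z164) (59 mm -76 deg z160) (32 
[... 7203 characters left out ...]
 deg z164) (30 mm 144 deg z160) (33 mm 144 deg z159) (37 mm 147 deg z156) (44 mm -62 deg z160) (42 mm -63 deg z159) (39 mm -65 deg z158) (36 mm -63 deg z160) (34 mm -62 deg z161) (31 mm -60 deg z163) (36 mm -61 deg z158) (33 mm -60 deg z159) (31 mm -61 deg z158) (30 mm -10 deg z157) (31 mm -2 deg z161) (31 mm -3 deg z156) (31 mm 4 deg z159) (31 mm 10 deg z160) (30 mm 45 deg z163) (30 mm -4 deg z152) (32 mm 5 deg z157) (30 mm 9 deg z156) (30 mm 20 deg z158) (31 mm 25 deg z160) (30 mm 45 deg z159) (30 mm 61 deg z156) (30 mm 9 deg z152) (32 mm 15 deg z155) (31 mm 30 deg z156) (31 mm 35 deg z156) (32 mm 40 deg z157) (31 mm 49 deg z155) 
foot 598.6024169921875 -17.75949478149414 80.44426727294922
```

View pics/crop.png

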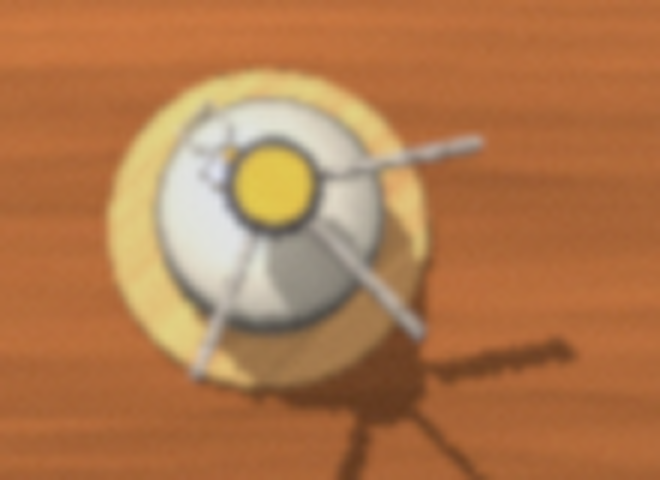

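View pics/cropb.png

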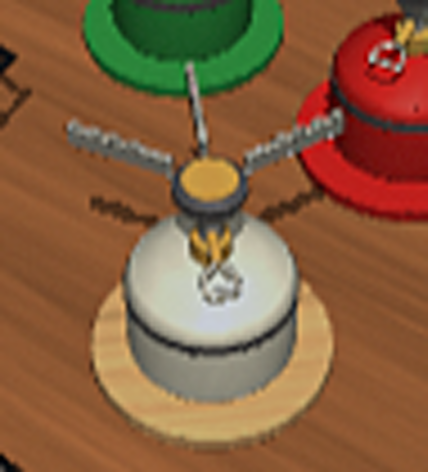

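The crop shows the white stove with its burner disc at top (330.5,196). The fixed (middle) bar points to image lower right, tip about (355,220). The left bar's tip is at (365,189) and the right bar's tip at (318,228). The valve key is upper left, opposite the fixed bar, as described. The red and green stoves have only one bar pointing out, so this is the one meant.

```bash
cat >> h.py <<'E'
def burner(p,c,box):
    u0,v0,u1,v1=box;hsv=cv2.cvtColor(p[v0:v1,u0:u1],cv2.COLOR_RGB2HSV)
    m=cv2.inRange(hsv,(15,120,120),(35,255,255));n,l,st,ce=cv2.connectedComponentsWithStats(m)
    k=1+np.argmax(st[1:,4]);return toplane(ce[k][0]+u0,ce[k][1]+v0,c,.163),st[k]
def bars(P,ax,guess):
    out=[]
    r=P[...,:2]-ax[:2];R=np.hypot(r[...,0],r[...,1]);A=np.arctan2(r[...,1],r[...,0])
    for g in guess:
        d=np.abs((A-np.radians(g)+np.pi)%(2*np.pi)-np.pi)*R
        m=(R>.033)&(R<.1)&(d<.02)&(P[...,2]>.164)&(P[...,2]<.178)
        if m.sum()<8: out.append(None);continue
        vx,vy,x,y=cv2.fitLine((P[m][:,:2]*1000).astype(np.float32),cv2.DIST_HUBER,0,.01,.01).ravel()
        a=np.degrees(np.arctan2(vy,vx)); a=a+180 if abs((a-g+180)%360-180)>90 else a
        off=-vy*(x-ax[0]*1000)+vx*(y-ax[1]*1000)
        out.append((round(float((a+180)%360-180),1),"off %.1f"%off,int(m.sum()),"rmax %.0f"%(R[m].max()*1e3)))
    return out
E
python3 - <<'E'
from h import *
for n,box in(("top",(315,180,346,212)),("scene",(300,185,335,208))):
    z=np.load(f"pics/{n}0.npz");c=calibration(n);b,s=burner(z["p"],c,box);P=pts(z["d"],c)
    print(n,b,s); 
    for ax in (b,): print(bars(P,ax,(-133,-75,155)))
E
```

```text
top [ 0.59361645 -0.02118504  0.163     ] [  9  10  13  12 127]
[(-135.6, 'off 0.2', 47, 'rmax 92'), (-77.9, 'off -0.2', 44, 'rmax 93'), (158.2, 'off 1.1', 47, 'rmax 94')]
scene [ 0.59578598 -0.02009218  0.163     ] [ 10   4  13  11 102]
[(-134.4, 'off 0.7', 31, 'rmax 93'), (-78.6, 'off 4.0', 62, 'rmax 92'), (157.2, 'off 2.6', 60, 'rmax 94')]
```

>>> {"api": "drive_tool", "payload": {"deltas": [[[255,0.03,-0.02,-0.03,0,0,0],[255,0.08,-0.044,-0.03,0,0,-6],[255,0.13,-0.072,-0.03,0,0,-13],[255,0.18,-0.1,-0.03,0,0,-20],[255,0.23,-0.128,-0.03,0,0,-27],[255,0.28,-0.155,-0.03,0,0,-34],[255,0.33,-0.183,-0.03,0,0,-41],[255,0.38,-0.21,-0.03,0,0,-47],[255,0.43,-0.238,-0.03,0,0,-53],[255,0.475,-0.263,-0.03,0,0,-53],[255,0.499,-0.276,-0.03,0,0,-53],[255,0.499,-0.276,-0.03,0,0,-53]]], "newtons": 20}}

```text
clock: 1.6
tcp_pos: [0.5753, -0.0887, 0.2604]
orientation: [-0.001, 0.792, 0.61, -0.0]
wrist_force: [-0.0, -1.2, -0.2]
finger_gap: 0.0001
grip_force: 0.0
```

Run:
```python
from h import *
from scipy.spatial.transform import Rotation as R
s=get_state();print(s["clock"],s["tcp_pos"],s["wrist_force"],s["finger_gap"],s["joint_pos"])
print(R.from_quat(s["orientation"],scalar_first=True).as_matrix().round(3))
p,d=read_camera("wrist");q,_=read_camera("scene")
cv2.imwrite("pics/w1.png",np.hstack([p[:,:,::-1][::2,::2],cv2.resize(q[110:260,220:420,::-1],(480,360))[:200*1]]) if 0 else np.vstack([cv2.resize(p[:,:,::-1],(480,300)),cv2.resize(q[100:225,220:420,::-1],(480,300))]))
```

```text
1.6 [ 0.57527279 -0.08866141  0.26037432] [-0.03541922 -1.20423015 -0.22620647] 0.00014091680873295684 [-2.90776723e-01  3.22933132e-01  1.30301504e-01  1.37946543e+00
 -3.62429692e-05  1.53861329e+00]
[[ 0.256  0.967 -0.001]
 [ 0.967 -0.256  0.   ]
 [ 0.    -0.001 -1.   ]]
```

View pics/w1.png

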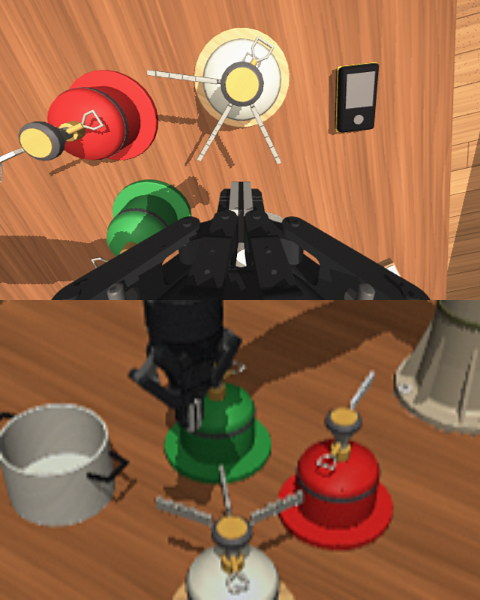

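The wrist view shows the burner at about (240,85) in the half-size view. The fixed bar runs to (200,160), the left bar to (280,162) and the right bar to (148,72). The closed fingertip sits between fixed and left. I'll measure from this view.

```bash
cat >> h.py <<'E'
def look(n,guess,ax0=(.594,-.0205),tag=None):
    c=calibration(n);p,d=read_camera(n);P=pts(d,c)
    if tag: cv2.imwrite(f"pics/{tag}.png",p[:,:,::-1])
    hsv=cv2.cvtColor(p,cv2.COLOR_RGB2HSV)
    m=cv2.inRange(hsv,(15,90,100),(38,255,255))
    m[(np.hypot(P[...,0]-ax0[0],P[...,1]-ax0[1])>.035)|(P[...,2]<.15)]=0
    M=cv2.moments(m,True);b=toplane(M["m10"]/M["m00"],M["m01"]/M["m00"],c,.163)
    print(n,b.round(4),M["m00"]);bb=bars(P,b,guess)
    for x in bb: print("   ",x)
    if bb[0]: print("    rel:",[round((x[0]-bb[0][0])%360,1) for x in bb[1:] if x])
    return p,P,b
E
python3 - <<'E'
from h import *
look("wrist",(-135,-78,158))
E
```

```text
wrist [ 0.5955 -0.0226  0.163 ] 1669.0
    (-135.7, 'off 1.6', 463, 'rmax 96')
    (-78.3, 'off -1.4', 441, 'rmax 94')
    (158.0, 'off 0.3', 615, 'rmax 97')
    rel: [57.4, 293.7]
```

>>> {"api": "drive_tool", "payload": {"deltas": [[[255,0,0,0.04,0,0,0],[255,0,0,0.08,0,0,0],[255,0,0,0.105,0,0,0],[255,0,0,0.115,0,0,0],[255,0,0,0.115,0,0,0]]]}}

```text
clock: 2.38
tcp_pos: [0.5741, -0.0912, 0.1463]
orientation: [-0.0, 0.794, 0.608, -0.0]
wrist_force: [0.6, 1.1, 0.2]
finger_gap: -0.0002
grip_force: 0.0
```

>>> {"api": "drive_tool", "payload": {"deltas": [[[255,-0.0005,0.007,0,0,0,0],[255,0,0.0135,0,0,0,0],[255,0.001,0.0195,0,0,0,0],[255,0.003,0.0255,0,0,0,0],[255,0.0055,0.031,0,0,0,0],[255,0.0085,0.0365,0,0,0,0],[255,0.012,0.042,0,0,0,0],[255,0.0155,0.047,0,0,0,0],[255,0.0195,0.0515,0,0,0,0],[255,0.024,0.0555,0,0,0,0],[255,0.029,0.0595,0,0,0,0],[255,0.029,0.0595,0,0,0,0]]]}}

```text
clock: 3.88
tcp_pos: [0.6401, -0.0775, 0.1463]
orientation: [0.0, 0.793, 0.609, 0.0]
wrist_force: [0.5, -0.4, 0.9]
finger_gap: -0.0001
grip_force: 0.0
```

Run:
```python
from h import *
s=get_state();print(s["tcp_pos"],s["wrist_force"])
look("wrist",(-135.5,-35,158),tag="w2");look("scene",(-135.5,-35,158))
```

```text
[ 0.64012074 -0.07748657  0.14625491] [ 0.52599947 -0.3893603   0.85731402]
wrist [ 0.5933 -0.0218  0.163 ] 4627.0
    (-135.3, 'off -1.4', 1508, 'rmax 94')
    (-39.5, 'off 1.8', 3156, 'rmax 96')
    (156.5, 'off 0.3', 1710, 'rmax 78')
    rel: [95.8, 291.8]
scene [ 0.5805 -0.0336  0.163 ] 107.0
    (-135.5, 'off -1.6', 19, 'rmax 72')
    (-30.0, 'off 7.3', 74, 'rmax 99')
    None
    rel: [105.5]
```

View pics/w2.png

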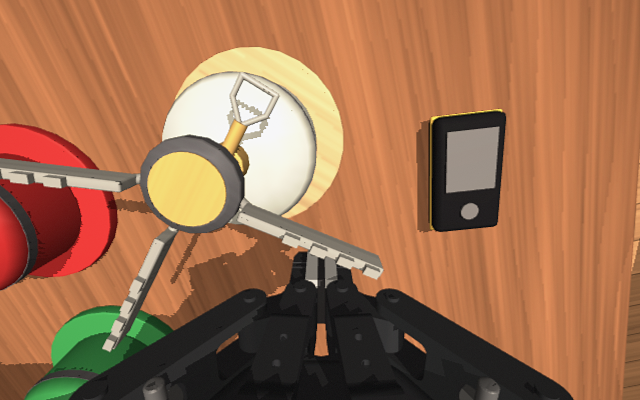

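The wrist view shows the left bar swung out to about 97° from fixed (tip 375,268), with the fingertip behind it at (320,265). The stove has stayed put. I'll push on and stop just short.

>>> {"api": "drive_tool", "payload": {"deltas": [[[255,0.005,0.003,0,0,0,0],[255,0.01,0.0055,0,0,0,0],[255,0.015,0.008,0,0,0,0],[255,0.019,0.0095,0,0,0,0],[255,0.023,0.0105,0,0,0,0],[255,0.023,0.0105,0,0,0,0]]]}}

```text
clock: 4.72
tcp_pos: [0.656, -0.058, 0.1463]
orientation: [0.0, 0.793, 0.609, 0.0]
wrist_force: [0.6, 0.0, 0.4]
finger_gap: -0.0001
grip_force: 0.0
```

Run:
```python
from h import *
s=get_state();print(s["tcp_pos"],s["wrist_force"])
look("wrist",(-135.5,-18,158),tag="w3")
```

```text
[ 0.65596851 -0.05795915  0.14628274] [0.63053995 0.00166694 0.40174994]
wrist [ 0.5931 -0.0221  0.163 ] 3967.0
    (-135.3, 'off -1.2', 1081, 'rmax 86')
    (-20.6, 'off 2.4', 3195, 'rmax 96')
    (157.3, 'off 1.9', 1669, 'rmax 76')
    rel: [114.7, 292.6]
```

>>> {"api": "drive_tool", "payload": {"deltas": [[[255,0.002,0,0,0,0,0],[255,0.004,0,0,0,0,0],[255,0.0055,0,0,0,0,0],[255,0.0055,0,0,0,0,0]]]}}

```text
clock: 5.28
tcp_pos: [0.6572, -0.0529, 0.1463]
orientation: [0.0, 0.793, 0.609, 0.0]
wrist_force: [-0.7, -0.5, 0.5]
finger_gap: -0.0005
grip_force: 0.0
```

Run:
```python
from h import *
s=get_state();print(s["tcp_pos"],s["wrist_force"])
look("wrist",(-135.5,-16,158),tag="w4")
```

```text
[ 0.65720391 -0.05286762  0.14631661] [-0.68872282 -0.46320428  0.50809202]
wrist [ 0.5931 -0.0221  0.163 ] 3829.0
    (-136.0, 'off -1.6', 836, 'rmax 76')
    (-16.6, 'off 2.2', 3131, 'rmax 96')
    (157.2, 'off 1.7', 1742, 'rmax 77')
    rel: [119.4, 293.2]
```

>>> {"api": "drive_tool", "payload": {"deltas": [[[255,-0.008,0,0,0,0,0],[255,-0.015,0,0,0,0,0],[255,-0.015,0,-0.04,0,0,0],[255,-0.015,0,-0.09,0,0,0],[255,-0.015,-0.03,-0.114,0,0,-8],[255,-0.016,-0.08,-0.114,0,0,-18],[255,-0.016,-0.12,-0.114,0,0,-26],[255,-0.016,-0.132,-0.114,0,0,-29.5],[255,-0.016,-0.132,-0.114,0,0,-29.5],[255,-0.016,-0.132,-0.114,0,0,-29.5]]]}}

```text
clock: 6.58
tcp_pos: [0.5262, -0.0348, 0.2604]
orientation: [0.0, 0.613, 0.79, 0.0]
wrist_force: [0.2, 0.2, -0.1]
finger_gap: -0.0003
grip_force: 0.0
```

Run:
```python
from h import *
from scipy.spatial.transform import Rotation as R
s=get_state();print(s["tcp_pos"],s["wrist_force"])
print(R.from_quat(s["orientation"],scalar_first=True).as_matrix().round(3))
look("wrist",(-135.5,-16,158),tag="w5")
```

```text
[ 0.52620377 -0.03481468  0.2604081 ] [ 0.15427987  0.2470365  -0.09119582]
[[-0.249  0.969  0.001]
 [ 0.969  0.249 -0.   ]
 [-0.001  0.001 -1.   ]]
wrist [ 0.5946 -0.0219  0.163 ] 1239.0
    (-136.7, 'off 1.3', 392, 'rmax 94')
    (-15.6, 'off 0.3', 439, 'rmax 93')
    (157.9, 'off 0.3', 555, 'rmax 96')
    rel: [121.1, 294.6]
```

View pics/w5.png

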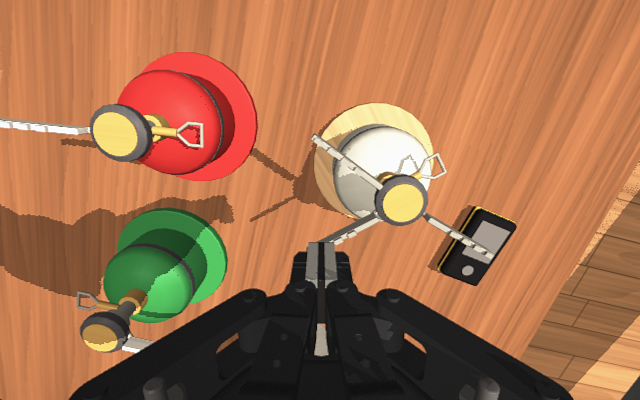

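The right bar's tip is at (315,135) and the left bar's at (490,257), about 120° from fixed. Next I'll descend between fixed and right, then sweep clockwise.

>>> {"api": "drive_tool", "payload": {"deltas": [[[255,0,0,0.04,0,0,0],[255,0,0,0.08,0,0,0],[255,0,0,0.105,0,0,0],[255,0,0,0.115,0,0,0],[255,0,0,0.115,0,0,0]]]}}

```text
clock: 7.25
tcp_pos: [0.5257, -0.0345, 0.1448]
orientation: [-0.0, 0.612, 0.791, -0.0]
wrist_force: [0.4, -0.8, -0.0]
finger_gap: 0.0002
grip_force: 0.0
```

>>> {"api": "drive_tool", "payload": {"deltas": [[[255,0.007,0,0,0,0,0],[255,0.0145,0.0015,0,0,0,0],[255,0.021,0.004,0,0,0,0],[255,0.028,0.007,0,0,0,0],[255,0.034,0.0105,0,0,0,0],[255,0.04,0.015,0,0,0,0],[255,0.0455,0.02,0,0,0,0],[255,0.0505,0.0255,0,0,0,0],[255,0.0545,0.0315,0,0,0,0],[255,0.0575,0.0365,0,0,0,0],[255,0.0595,0.041,0,0,0,0],[255,0.0595,0.041,0,0,0,0]]]}}

```text
clock: 8.75
tcp_pos: [0.5507, 0.0338, 0.1452]
orientation: [0.0, 0.612, 0.791, 0.0]
wrist_force: [0.1, 0.3, 0.0]
finger_gap: -0.0002
grip_force: 0.0
```

Run:
```python
from h import *
s=get_state();print(s["tcp_pos"],s["wrist_force"])
look("wrist",(-135.5,-16,114),tag="w6")
```

```text
[0.55065575 0.03378523 0.14523728] [0.08282739 0.32439674 0.00675367]Traceback (most recent call last):
  File "<stdin>", line 3, in <module>
  File "h.py", line 34, in look
    M=cv2.moments(m,True);b=toplane(M["m10"]/M["m00"],M["m01"]/M["m00"],c,.163)
                                    ~~~~~~~~^~~~~~~~~
ZeroDivisionError: float division by zero
```

View pics/w6.png

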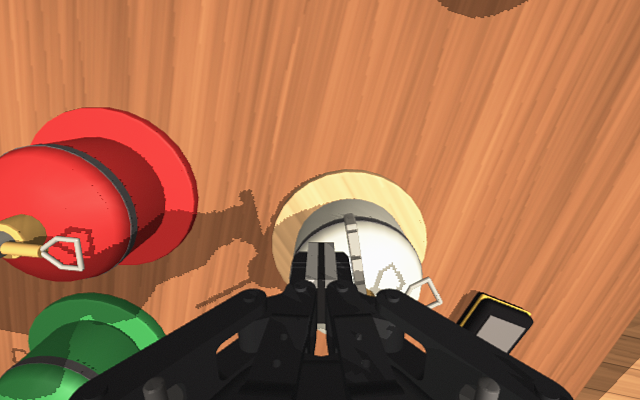

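The wrist view shows the right bar at (350,235) beside the fingertip (320,265), with the burner hidden under the gripper. I'll fit the bar direction using the known axis, and try the scene and top cameras too.

Run:
```python
from h import *
ax=np.array([.594,-.022,.163])
for n in("wrist","scene","top"):
    c=calibration(n);p,d=read_camera(n);print(n,bars(pts(d,c),ax,(-135.5,-15.5,112)))
    np.savez(f"pics/{n}7.npz",p=p,d=d)
```

```text
wrist [None, None, (105.3, 'off -14.5', 1355, 'rmax 96')]
scene [(-136.1, 'off -0.8', 28, 'rmax 89'), (-17.7, 'off 7.5', 72, 'rmax 97'), (115.3, 'off 6.5', 92, 'rmax 96')]
top [(-135.5, 'off 1.1', 46, 'rmax 92'), (-16.3, 'off 1.8', 40, 'rmax 94'), None]
```

>>> {"api": "drive_tool", "payload": {"deltas": [[[255,0.001,0.003,0,0,0,0],[255,0.002,0.006,0,0,0,0],[255,0.003,0.009,0,0,0,0],[255,0.003,0.0095,0,0,0,0],[255,0.003,0.0095,0,0,0,0]]]}}

```text
clock: 9.57
tcp_pos: [0.5589, 0.0389, 0.1452]
orientation: [0.0, 0.612, 0.791, 0.0]
wrist_force: [-0.4, 0.5, -0.1]
finger_gap: -0.0
grip_force: 0.0
```

>>> {"api": "drive_tool", "payload": {"deltas": [[[255,0,-0.008,0,0,0,0],[255,0,-0.015,0,0,0,0],[255,0,-0.015,-0.04,0,0,0],[255,0,-0.015,-0.09,0,0,0],[255,-0.05,-0.02,-0.115,0,0,0],[255,-0.1,-0.04,-0.115,0,0,0],[255,-0.13,-0.06,-0.115,0,0,0],[255,-0.13,-0.06,-0.115,0,0,0],[255,-0.13,-0.06,-0.115,0,0,0]]]}}

```text
clock: 10.7
tcp_pos: [0.5329, -0.1018, 0.2604]
orientation: [-0.0, 0.612, 0.79, 0.0]
wrist_force: [0.2, 0.7, -0.1]
finger_gap: -0.0001
grip_force: 0.0
```

Run:
```python
from h import *
s=get_state();print(s["clock"],s["tcp_pos"],s["wrist_force"])
look("wrist",(-135.5,-16,106),tag="w8");look("scene",(-135.5,-16,106));look("top",(-135.5,-16,106))
```

```text
10.7 [ 0.53286539 -0.10178405  0.26036244] [ 0.19689697  0.65832737 -0.11385405]
wrist [ 0.5946 -0.0215  0.163 ] 1571.0
    (-135.9, 'off 1.2', 634, 'rmax 96')
    (-16.4, 'off -0.7', 527, 'rmax 94')
    (107.2, 'off -2.2', 802, 'rmax 83')
    rel: [119.5, 243.1]
scene [ 0.5964 -0.0196  0.163 ] 103.0
    (-135.6, 'off -0.5', 29, 'rmax 94')
    (-16.4, 'off 3.1', 68, 'rmax 96')
    (106.3, 'off 2.2', 70, 'rmax 95')
    rel: [119.2, 241.9]
top [ 0.5936 -0.0214  0.163 ] 149.0
    (-136.1, 'off -0.2', 24, 'rmax 62')
    (-16.4, 'off 1.3', 41, 'rmax 95')
    (107.1, 'off 1.0', 44, 'rmax 93')
    rel: [119.7, 243.2]
```

View pics/w8.png

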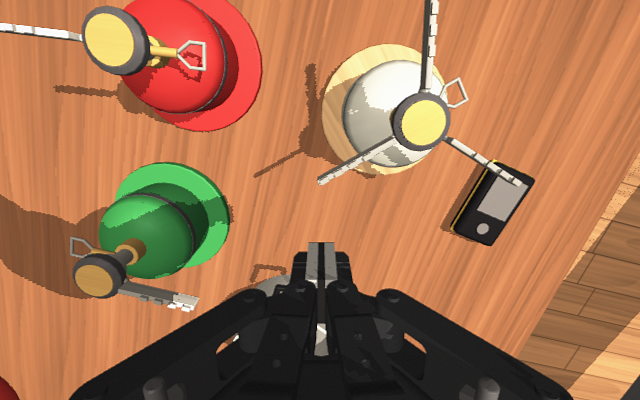

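The wrist view shows three bars: right tip (432,0), fixed tip (320,182), left tip (520,183). The left bar is at 119.5°, which is fine. The right bar is at about 117.3°, so it needs another 2.5°, about 3 mm.

>>> {"api": "drive_tool", "payload": {"deltas": [[[255,0.03,0.02,0,0,0,0],[255,0.08,0.035,0,0,0,0],[255,0.13,0.04,0,0,0,0],[255,0.13,0.04,0,0,0,0],[255,0.13,0.04,0.05,0,0,0],[255,0.13,0.04,0.1,0,0,0],[255,0.13,0.045,0.115,0,0,0],[255,0.13,0.053,0.115,0,0,0],[255,0.13,0.058,0.115,0,0,0],[255,0.13,0.061,0.115,0,0,0],[255,0.13,0.063,0.115,0,0,0],[255,0.13,0.063,0.115,0,0,0]]]}}

```text
clock: 12.35
tcp_pos: [0.562, 0.0396, 0.1458]
orientation: [0.0, 0.612, 0.791, 0.0]
wrist_force: [-0.0, -0.1, 0.4]
finger_gap: 0.0002
grip_force: 0.0
```

>>> {"api": "drive_tool", "payload": {"deltas": [[[255,0,-0.008,0,0,0,0],[255,0,-0.015,0,0,0,0],[255,0,-0.015,-0.04,0,0,0],[255,0,-0.015,-0.09,0,0,0],[255,-0.05,-0.02,-0.115,0,0,0],[255,-0.1,-0.04,-0.115,0,0,0],[255,-0.13,-0.063,-0.115,0,0,0],[255,-0.13,-0.063,-0.115,0,0,0],[255,-0.13,-0.063,-0.115,0,0,0]]]}}

```text
clock: 13.48
tcp_pos: [0.5329, -0.1018, 0.2603]
orientation: [-0.0, 0.612, 0.79, 0.0]
wrist_force: [0.6, -0.1, 0.0]
finger_gap: -0.0001
grip_force: 0.0
```

Run:
```python
from h import *
s=get_state();print(s["clock"],s["tcp_pos"],s["wrist_force"])
look("wrist",(-135.5,-16,105),tag="w9");look("scene",(-135.5,-16,105));look("top",(-135.5,-16,105))
```

```text
13.475 [ 0.53286602 -0.1017511   0.26034916] [ 0.58567586 -0.11935314  0.01741877]
wrist [ 0.5947 -0.0215  0.163 ] 1570.0
    (-135.9, 'off 1.2', 634, 'rmax 96')
    (-16.2, 'off -0.8', 523, 'rmax 94')
    (105.1, 'off -1.3', 807, 'rmax 83')
    rel: [119.7, 241.0]
scene [ 0.5964 -0.0196  0.163 ] 103.0
    (-134.6, 'off 0.5', 31, 'rmax 94')
    (-16.7, 'off 3.6', 71, 'rmax 96')
    (105.0, 'off 3.5', 74, 'rmax 96')
    rel: [117.9, 239.6]
top [ 0.5938 -0.0212  0.163 ] 150.0
    (-136.0, 'off -0.1', 23, 'rmax 62')
    (-16.1, 'off 0.8', 41, 'rmax 95')
    (103.8, 'off -0.1', 49, 'rmax 95')
    rel: [119.9, 239.8]
```

Left is at about 119.6° and right at about 119.9°, the stove hasn't moved, and the arm is clear.

```bash
python3 -c "
from workcell import hand_in;print(hand_in())"
```

```text
the job is handed in; nothing more can be done
None
```

The job is handed in: both swinging supports measure within about 1° of 120° from the fixed one, the stove has not moved, the arm ended clear of everything, and it took about 14 s of the 48 s allowed.

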